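# Lid the bisque jars from the stack of lids

### The job

Four unglazed jars are waiting for their lids, which are piled on the round wooden batt. Working from the top of the pile down, one lid at a time, set each lid gently on the jar of its own shape and size, flat and centred over the mouth and, for the oblong and the square one, turned in line with the jar. Do not drop the lids, and leave the jars and the little dark tea bowl where they stand.

Things in the scene. Friction and masses are not known exactly. Their poses are not given: they have to be found in the camera images.
- small_lid: Small round lid, top of the pile: pale clay disc with a brown edge, 30 mm across, 20 mm thick, about 0.03 kg. Origin: centre of its underside, z up through the disc.
- square_lid: Square lid, second from the top: pale clay slab with a brown edge, 44 x 44 mm, 20 mm thick, about 0.08 kg. Origin: centre of its underside, x and y parallel to its sides, z up.
- round_lid: Large round lid, third from the top: pale clay disc with a brown edge, 64 mm across, 20 mm thick, about 0.13 kg. Origin: centre of its underside, z up.
- oblong_lid: Oblong lid, bottom of the pile, lying on the batt: pale clay slab with a brown edge, 110 mm (its x) by 66 mm (its y), 20 mm thick, about 0.3 kg. Origin: centre of its underside, z up.
- small_jar: Small loose bottle-shaped jar of pale clay, 60 mm tall: round body 64 mm across, narrowing to a neck 34 mm across (the top 14 mm) with a mouth 13 mm wide. Origin: centre of its underside; z up; its rim is 60 mm above.
- square_jar: Loose square jar of pale clay, straight-sided, 48 x 48 mm outside, 76 mm tall, walls 8 mm thick, open at the top. Origin: centre of its underside, x and y parallel to its sides, z up; rim 76 mm above.
- round_jar: Loose round jar of pale clay, straight-sided, 68 mm across outside, 66 mm tall, walls 9 mm thick, open at the top. Origin: centre of its underside, z up; rim 66 mm above.
- oblong_jar: Loose oblong dish of pale clay, 112 mm (its x) by 68 mm (its y) outside, 50 mm tall, walls 9 mm thick, open at the top. Origin: centre of its underside, z up; rim 50 mm above.
- batt: Round wooden board lying fixed on the table, 140 mm across, 12 mm thick, carrying the pile of four lids (each lid lies loose and flat on the one below; pile 80 mm high, top 92 mm above the table). Origin: centre of its underside. The batt and the four jars stand in any of five places, about 0.2 m apart.
- tea_bowl: Small dark loose tea bowl, 52 mm across, 42 mm tall, standing among the jars; not to be moved. Origin: centre of its underside.
Things that resemble listed ones, but are neither listed nor needed, are in the scene too. What is shaped like the square_lid but purple or yellow is not meant.

How it is judged:
By the outcome, as a careful person would: the job done as asked, in the order asked, and still so for the second after the job is handed in, with the robot touching nothing.
It also fails if it takes over 118 s, if anything falls off the work surface, if the arm or the gripper's body presses on something with over 40 N, if the wrist force passes 120 N, or if a joint passes its speed limit or range.

### The arm

A 7-joint arm with a two-finger parallel gripper is mounted at the origin on the work surface. World frame = base frame: x ahead of the robot, y to its left, z up, the work surface at z = 0. Lengths are in m, angles in rad, forces in N, time in s.
With the tool pointing down it reaches from about 0.425 to 0.925 m from the base axis. Payload 6.8 kg.
Tool frame: the origin (TCP) lies between the finger pads; the fingertips stand 14 mm ahead of it and the grasp point (between the pads) lies 5 mm behind it; z points along the fingers, y is the line along which they close (so a half turn about z gives the same grasp; the last joint's range is limited). The gripper opens to 85 mm and grips with 20 to 120 N. Pads are 22 mm wide; open, the fingers measure 114 mm over their backs; the gripper's body (76 mm by 85 mm) begins 54 mm behind the grasp point. The pads swing forward as they close: fully open they stand 13 mm farther back than shut.
Start: joints at [-0.108, 0.477, 0.022, 1.555, -0.011, 1.109, -0.083], TCP at [0.675, 0, 0.245] pointing down, gripper open.
Joint ranges: [-2.96, 2.96], [-0.34, 2.1], [-1.41, 1.46], [0.24, 2.44], [-1.37, 4.51], [0.17, 1.92], [-2.96, 2.96]. Speed limits (rad/s): [2.39, 2.39, 3.14, 3.14, 3.14, 3.14, 3.14].

### API

Orientations are given as a rotation vector (axis times angle).
In Python, from bench import r, eyes, ticket gives the robot as it stands. The module is installed in compiled form; this text tells all that it offers.
- The arm moves only by the tool arm_command, never from a script. Its argument "plan" is text: rows parted by semicolons, each of 4 numbers parted by spaces: the shift along the tool's x, y, z in m, then the turn about the tool's z in degrees. In form: tx ty tz yaw; .... A call has 1 to 20 rows; each row shifts and turns the commanded pose from where the row before left it, along the tool's axes as they then stand; what a row does not reach is not made up. A row lasts 1/8 s, in which the tool goes at most 62.5 mm and 10.7 degrees, less where a joint would pass 70% of its speed; a pose out of reach is approached as far as the arm can. A call is refused whole if a number of a shift passes 0.0625 or a number of a turn 10.7, either way. A call with a gripper value outside its range is refused whole. "hand" is the closure, from -1 (fully open) to 1 (shut), set as the call begins (left out, the last holds). The fingers move at their own pace and stop on an object; "grip_force" is the grip in N (left out, the last holds). Time passes only in rows, so rows that do not move let the fingers close. It gives the time, the measured TCP pose, the force, the opening and the grip force at its end, in the units of the state.
- r.get_obs(): the state, without advancing time (a new reading comes with each control period).
- eyes.grab_frame(name): name is "scene" or "side" or "wrist"; returns (picture, depth): 400x640x3 uint8, red, green, blue; 400x640 float32, m along the optical axis (not along the pixel's ray), 0 where there is no reading.
- eyes.calibration(name): a dict with "fov_y" (degrees; the focal length in pixels is half the picture's height over the tangent of half this angle, whatever the lens; pixels are square), "cx", "cy" (the principal point, pixels), "origin" and "attitude" of the camera in the world; the wrist camera has in their place "tool_from_camera" (4x4, takes a point from camera to tool coordinates, whose origin is the TCP and whose axes are the flange's). Camera axes: x right, y up, looking along -z (the intrinsics and any distortion apply to the point x, -y, -z); pixel columns grow to the right and rows downward; lengths in m; the calibration is good to about 2 mm. A picture is of the moment at which its call begins: read the wrist's pose just before it. calibration takes no time and is no camera call.
- ticket.hand_in(): hands the job in; it is judged then, once.
The state is a dict: "clock": time; "joints": joint angles; "qvel": joint speeds; "tau": joint torques, N m; "tcp_pos": TCP position; "orientation": TCP orientation; "contact_force": force on the tool from outside, world axes, zero at the start; "moment": the same for the moment, N m; "grip_width": finger opening in m; "gripper_force": force on a finger pad.
Only numpy, scipy, OpenCV 4.12 (cv2) and the standard library are available. Lean on these libraries where they do the work, as an engineer would, in place of code of your own. Each camera call takes 0.05 s, during which the arm holds its last target. There are 200 camera calls.

## Working session

There is one attempt and no reset: what is moved stays moved. The work goes in short steps, Python scripts to look and compute and a tool call to move; the robot and the scene stay as the last step left them, time stands still between calls to the robot, and variables do not carry over. Pictures are saved under pics/ and viewed, at most 14 in all, crops included, and the job is handed in when it is done.

Besides the shell and the picture viewer there is one more tool, called after "Emit:" as name(argument=value, ...) on one line, values as JSON. arm_command: Moves the arm, as the interface text tells. Its arguments: {"type":"object","properties":{"plan":{"type":"string"},"hand":{"type":"number"},"grip_force":{"type":"number"}},"required":["plan"]}

```bash
mkdir -p pics; cat > h.py <<'E'
import numpy as np,cv2
from bench import r,eyes,ticket
from scipy.spatial.transform import Rotation as R
def att(a):
    a=np.array(a,float)
    if a.shape==(3,3): return a
    return R.from_rotvec(a).as_matrix() if a.size==3 else R.from_quat(a).as_matrix()
def grab(n,save=None):
    o=r.get_obs(); p,d=eyes.grab_frame(n); c=eyes.calibration(n)
    if n=="wrist":
        T=np.eye(4);T[:3,:3]=R.from_rotvec(o["orientation"]).as_matrix();T[:3,3]=o["tcp_pos"];T=T@np.array(c["tool_from_camera"])
    else:
        T=np.eye(4);T[:3,:3]=att(c["attitude"]);T[:3,3]=c["origin"]
    if save: cv2.imwrite("pics/"+save,p[:,:,::-1])
    return p,d,c,T
def cloud(d,c,T):
    f=200/np.tan(np.radians(c["fov_y"])/2)
    v,u=np.mgrid[:400,:640]
    P=np.stack([(u-c["cx"])/f*d,-(v-c["cy"])/f*d,-d],-1)
    W=P@T[:3,:3].T+T[:3,3]; W[d<=0]=np.nan
    return W
E
python3 - <<'E'
from h import *
for n in("scene","side","wrist"):
    p,d,c,T=grab(n,n+"0.png"); print(n,c); np.savez(n+"0.npz",p=p,d=d,T=T)
print(r.get_obs())
E
```

```text
scene {'fov_y': 52.757358133757215, 'cx': 317.6074963124831, 'cy': 200.02080408448748, 'origin': array([1.056525  , 0.48350018, 0.80831701]), 'attitude': array([0.30439347, 0.88137701, 2.29828281])}
side {'fov_y': 48.67609731732894, 'cx': 327.1057612377986, 'cy': 205.28793878194801, 'origin': array([ 0.2862973 , -0.62828425,  0.69046275]), 'attitude': array([ 0.83054039, -0.23178314, -0.48107488])}
wrist {'fov_y': 64.69662573752238, 'cx': 317.33214376489224, 'cy': 197.82119328928673, 'tool_from_camera': array([[-2.18541045e-04,  9.60223121e-01,  2.79233792e-01,
         7.06357888e-02],
       [ 9.99999976e-01,  2.07726374e-04,  6.83204319e-05,
         1.77144599e-03],
       [ 7.59863525e-06,  2.79233801e-01, -9.60223143e-01,
        -1.27258633e-01],
       [ 0.00000000e+00,  0.00000000e+00,  0.00000000e+00,
         1.00000000e+00]])}
{'clock': 0.15, 'joints': array([-0.10807965,  0.47763616,  0.02232199,  1.55617578, -0.01151887,
        1.10929461, -0.08309155]), 'qvel': array([-0.00096408, -0.00175064,  0.00191801, -0.0048587 , -0.00060224,
        0.0011592 ,  0.00032747]), 'tau': array([ 1.55385478e-03, -5.96924365e+01,  1.60940632e+00, -2.81490952e+01,
        1.26662746e-02,  6.56643446e-03,  5.58682734e-05]), 'tcp_pos': array([6.74584097e-01, 4.18020426e-06, 2.44551671e-01]), 'orientation': array([-2.22076103e+00, -2.22080520e+00,  1.61434557e-03]), 'contact_force': array([0.78025534, 0.61479287, 0.82747593]), 'moment': array([-0.02716853, -0.01284745, -0.00985024]), 'gripper_force': 0.0, 'grip_width': 0.085744508603437}
```

View pics/scene0.png

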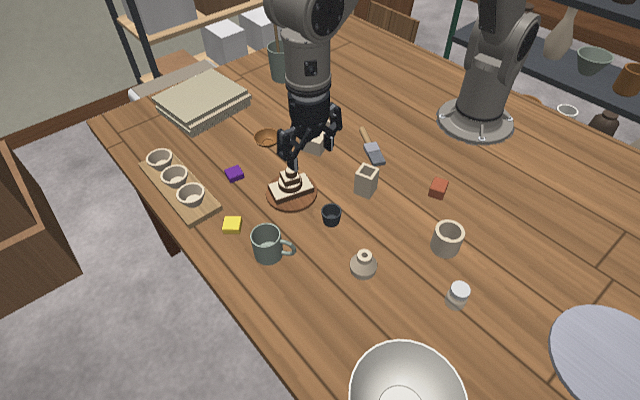

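View pics/wrist0.png

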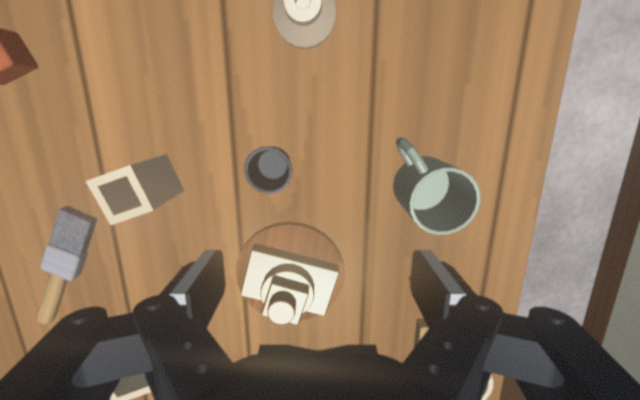

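View pics/side0.png

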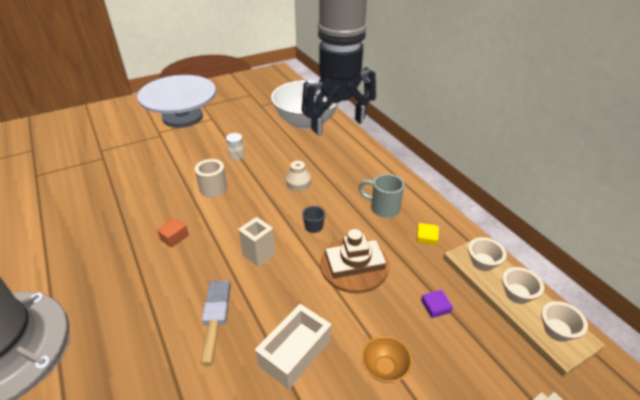

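The scene shows all five places. In the side view the oblong jar is at (295,343), the square jar at (257,240), the round jar at (211,177), the small jar at (298,175), the pile at (355,262) and the tea bowl at (313,219). Lookalikes for the lids and jars are the purple slab (437,303), the yellow slab (428,233), the cups on the board (487,253), (523,284) and (565,320), the white pot (235,145) and the mug (387,195). None of these is wanted.

```bash
cat > m.py <<'E'
from h import *
C={}
for n in("scene","side","wrist"):
    z=np.load(n+"0.npz"); W=cloud(z["d"],eyes.calibration(n),z["T"]); C[n]=W.reshape(-1,3)
    t=C[n]; t=t[(abs(t[:,2])<.02)&(np.hypot(t[:,0]-.65,t[:,1])<.4)]; print(n,"table z",np.median(t[:,2]),t[:,2].std(),len(t))
    print({k:W[v,u].round(3) for k,(u,v) in {"scene":dict(sq=(360,172),rd=(447,228),sm=(365,255),tea=(331,210),top=(292,172)),"side":dict(ob=(300,320),sq=(257,225),rd=(211,165),sm=(298,166),tea=(313,212),top=(355,236)),"wrist":dict(sq=(140,208),top=(283,307),sm=(303,10))}[n].items()})
np.savez("cl.npz",**C)
E
python3 m.py
```

```text
scene table z -0.000781701631681897 0.004344554257926199 51525
{'sq': array([ 0.492, -0.028,  0.068]), 'rd': array([0.45 , 0.227, 0.043]), 'sm': array([0.654, 0.156, 0.047]), 'tea': array([ 0.61 , -0.008,  0.024]), 'top': array([ 0.639, -0.125,  0.091])}
side table z 0.001223476546301172 0.004283257775698214 61723
{'ob': array([ 0.477, -0.213,  0.023]), 'sq': array([0.491, 0.005, 0.067]), 'rd': array([0.481, 0.268, 0.054]), 'sm': array([0.666, 0.166, 0.051]), 'tea': array([0.631, 0.024, 0.026]), 'top': array([ 0.634, -0.14 ,  0.093])}
wrist table z -0.001396401485182719 0.0036148893096495964 154277
{'sq': array([ 0.5  , -0.026,  0.074]), 'top': array([ 0.641, -0.127,  0.092]), 'sm': array([0.663, 0.152, 0.058])}
```

```bash
cat > fit.py <<'E'
from h import *
from scipy.optimize import least_squares
def rect(P): 
    c,s,a=cv2.minAreaRect(P[:,:2].astype(np.float32)*1000); return np.round(c,1),np.round(s,1),round(a,1)
def circ(P):
    c,rad=cv2.minEnclosingCircle(P[:,:2].astype(np.float32)*1000); return np.round(c,1),round(rad*2,1)
def sel(t,xy,rad,z,dz=.005): return t[(np.hypot(t[:,0]-xy[0],t[:,1]-xy[1])<rad)&(abs(t[:,2]-z)<dz)]
E
python3 - <<'E'
from fit import *
C=np.load("cl.npz")
L=dict(small_lid=((.638,-.128),.03,.092,0),square_lid=((.638,-.128),.045,.072,1),round_lid=((.638,-.128),.05,.052,0),obl_lid=((.638,-.128),.08,.032,1),
 small_jar=((.655,.16),.045,.06,0),square_jar=((.495,-.02),.05,.076,1),round_jar=((.46,.24),.06,.066,0),obl_jar=((.48,-.22),.1,.05,1),tea=((.62,.01),.045,.042,0))
for k,(xy,rd,z,q) in L.items():
    for n in C:
        P=sel(C[n],xy,rd,z)
        if len(P)>15: print(k,n,len(P),(rect if q else circ)(P),P.mean(0).round(4))
E
```

```text
small_lid scene 49 (array([ 639. , -133.8]), 29.3) [ 0.6442 -0.1327  0.0906]
small_lid side 158 (array([ 637.2, -136.1]), 31.4) [ 0.6356 -0.1375  0.0925]
small_lid wrist 575 (array([ 638.1, -134. ]), 30.2) [ 0.6383 -0.1329  0.0904]
square_lid scene 120 (array([ 640.4, -137.2]), array([44. , 43.1]), 73.4) [ 0.6471 -0.1315  0.0713]
square_lid side 261 (array([ 637.7, -141.5]), array([43. , 44.1]), 71.6) [ 0.6343 -0.1482  0.0723]
square_lid wrist 717 (array([ 639.9, -138. ]), array([44.4, 43.9]), 72.3) [ 0.6431 -0.1311  0.0706]
round_lid scene 126 (array([ 642.4, -136.9]), 64.3) [ 0.6511 -0.1276  0.0512]
round_lid side 252 (array([ 638.5, -142.1]), 64.5) [ 0.6294 -0.1545  0.0524]
round_lid wrist 680 (array([ 640.4, -139.1]), 63.8) [ 0.6434 -0.1253  0.0507]
obl_lid scene 443 (array([ 641.1, -135.6]), array([ 68.3, 110. ]), 74.4) [ 0.6475 -0.1292  0.0311]
obl_lid side 756 (array([ 639.4, -139.4]), array([ 66.7, 110.2]), 73.4) [ 0.632  -0.1453  0.0327]
obl_lid wrist 2385 (array([ 641.3, -136.8]), array([ 66.5, 109.8]), 74.2) [ 0.6416 -0.1287  0.0306]
small_jar scene 145 (array([661.8, 159.
[... 407 characters left out ...]
 -13.2]), array([50.2, 48.1]), 19.1) [ 0.4834 -0.0124  0.0743]
round_jar scene 289 (array([469.9, 244.7]), 68.9) [0.4707 0.2451 0.0647]
round_jar side 266 (array([468.9, 243.9]), 71.4) [0.4688 0.2399 0.0658]
obl_jar scene 60 (array([ 440.5, -233.5]), array([112. ,  27.8]), 23.1) [ 0.467  -0.2208  0.0484]
obl_jar side 1066 (array([ 447.1, -253.4]), array([112.3,  69.5]), 23.7) [ 0.4501 -0.2515  0.0504]
obl_jar wrist 263 (array([ 435.4, -288.5]), array([50.3, 16.1]), 9.9) [ 0.4347 -0.2883  0.0479]
tea scene 105 (array([622.8,   4.9]), 53.4) [0.6217 0.0059 0.0403]
tea side 156 (array([620. ,   4.3]), 55.5) [0.6214 0.0036 0.0416]
tea wrist 556 (array([622.9,   5. ]), 51.6) [0.6226 0.005  0.0401]
```

```bash
cat > go.py <<'E'
from h import *
import sys
def delta(x,y,z,a):
    o=r.get_obs(); M=R.from_rotvec(o["orientation"]).as_matrix(); p=o["tcp_pos"]
    ay=np.degrees(np.arctan2(M[1,1],M[0,1])); t=M.T@(np.array([x,y,z])-p)
    yaw=-((a-ay+180)%360-180)
    print("t",round(o["clock"],2),"tcp",(p*1000).round(1),"ang",ay.round(2),"tilt",np.degrees(np.arccos(-M[2,2])).round(2),"q",o["joints"].round(2),"w",round(o["grip_width"],4),"F",o["contact_force"].round(1))
    print("tool shift mm",(t*1000).round(1),"yaw",yaw.round(1))
if __name__=="__main__": delta(*map(float,sys.argv[1:]))
E
python3 go.py .638 -.134 .19 -18
python3 - <<'E'
from h import *
z=np.load("wrist0.npz");W=cloud(z["d"],eyes.calibration("wrist"),z["T"]).reshape(-1,3)
o=r.get_obs();M=R.from_rotvec(o["orientation"]).as_matrix();t=(W-o["tcp_pos"])@M
s=t[(abs(t[:,0])<.02)&(abs(t[:,1])<.07)&(t[:,2]<.06)]
for q in(-1,1):
    g=s[s[:,1]*q>0]; print(np.percentile(g[:,2],[50,90,98,100]).round(4),np.percentile(abs(g[:,1]),[0,5,50,100]).round(4))
E
```

```text
t 0.15 tcp [674.6   0.  244.6] ang 0.0 tilt 0.08 q [-0.11  0.48  0.02  1.56 -0.01  1.11 -0.08] w 0.0857 F [0.8 0.6 0.8]
tool shift mm [-134.   -36.5   54.6] yaw 18.0
[-0.061  -0.031  -0.0079  0.0032] [0.     0.0052 0.0427 0.07  ]
[-0.0618 -0.0304 -0.0078  0.0025] [0.     0.0053 0.0446 0.07  ]
```

Emit:
arm_command(plan="-0.02 -0.006 0 0; -0.04 -0.011 0 0; -0.04 -0.011 0 0; -0.024 -0.006 0 0; -0.01 -0.0025 0 0; 0 0 0.015 6; 0 0 0.02 8; 0 0 0.014 4; 0 0 0 0; 0 0 0 0", hand=-1, grip_force=30)

```text
clock: 1.4
tcp_pos: [0.6389, -0.1338, 0.1969]
orientation: [2.54, 1.849, 0.001]
contact_force: [0.7, -0.3, 0.0]
grip_width: 0.0856
gripper_force: 0.0
```

```bash
cat > pile.py <<'E'
from fit import *
import sys
p,d,c,T=grab("wrist",sys.argv[1]+".png"); W=cloud(d,c,T).reshape(-1,3)
zs={"small":(.092,0,.03),"square":(.072,1,.045),"round":(.052,0,.05),"obl":(.032,1,.08)}
t=W[(abs(W[:,2])<.01)]; print("table",np.median(t[:,2]))
for k,(z,q,rd) in zs.items():
    P=sel(W,(.64,-.137),rd,z)
    if len(P)>15: print(k,len(P),(rect if q else circ)(P),P[:,2].mean().round(4))
E
python3 pile.py w1; python3 go.py .638 -.134 .089 -18
```

```text
table -0.0014459876065228972
small 1087 (array([ 638.2, -134.5]), 29.8) 0.0906
square 1381 (array([ 639.9, -138.4]), array([43.2, 43.9]), 71.8) 0.0705
round 1073 (array([ 640.7, -139.6]), 63.5) 0.0506
obl 3985 (array([ 641.1, -137.3]), array([ 66.1, 109.9]), 74.2) 0.0307
t 1.45 tcp [ 639.  -133.9  197.2] ang -17.92 tilt 0.08 q [ 0.03  0.49  0.11  1.67 -0.06  0.99 -0.15] w 0.0853 F [-0.   0.2 -0.1]
tool shift mm [ -0.5  -1.1 108.2] yaw 0.1
```

View pics/w1.png

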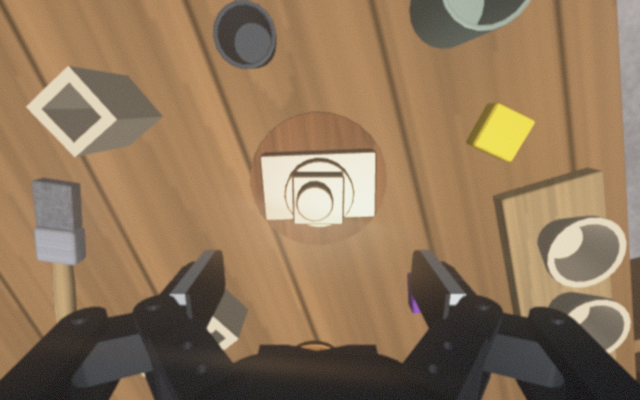

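The wrist view shows the pile centred at (315,200), with the small lid on top at (315,202). The oblong and square lids sit square in the picture, so the yaw is right.

Emit:
arm_command(plan="-0.001 -0.001 0.02 0; 0 0 0.03 0; 0 0 0.025 0; 0 0 0.015 0; 0 0 0.01 0; 0 0 0.006 0; 0 0 0 0; 0 0 0 0")

```text
clock: 2.45
tcp_pos: [0.6377, -0.1347, 0.091]
orientation: [2.541, 1.846, 0.001]
contact_force: [-0.2, 0.1, 0.5]
grip_width: 0.0855
gripper_force: 0.0
```

```bash
python3 go.py .6382 -.1345 .089 -18
```

```text
t 2.45 tcp [ 637.7 -134.7   91. ] ang -18.0 tilt 0.07 q [ 0.04  0.61  0.1   1.74 -0.08  0.8  -0.14] w 0.0855 F [-0.2  0.1  0.5]
tool shift mm [0.4 0.4 2. ] yaw 0.0
```

Emit:
arm_command(plan="0 0 0.001 0; 0 0 0 0; 0 0 0 0; 0 0 0 0; 0 0 0 0; 0 0 0 0; 0 0 0 0; 0 0 0 0", hand=1, grip_force=25)

```text
clock: 3.45
tcp_pos: [0.6375, -0.1347, 0.0895]
orientation: [2.541, 1.846, 0.001]
contact_force: [0.4, -0.1, 3.3]
grip_width: 0.0285
gripper_force: 24.9
```

```bash
python3 go.py .662 .159 .17 0
```

```text
t 3.45 tcp [ 637.5 -134.7   89.5] ang -18.0 tilt 0.03 q [ 0.04  0.61  0.1   1.74 -0.08  0.8  -0.14] w 0.0285 F [ 0.4 -0.1  3.3]
tool shift mm [286.9 -67.4 -80.5] yaw -18.0
```

Emit:
arm_command(plan="0 0 -0.005 0; 0 0 -0.015 0; 0 0 -0.025 0; 0.01 -0.002 -0.02 0; 0.03 -0.007 -0.005 0; 0.04 -0.01 0 0; 0.05 -0.012 0 0; 0.05 -0.012 0 0; 0.045 -0.01 0 0; 0.03 -0.007 0 0; 0.02 -0.005 0 0; 0.01 -0.002 0 0; 0.002 0 0 0; 0 0 0 0; 0 0 0 0; 0 0 0 0")

```text
clock: 5.45
tcp_pos: [0.6623, 0.1581, 0.1593]
orientation: [2.543, 1.845, -0.0]
contact_force: [-0.2, -0.6, -0.4]
grip_width: 0.0291
gripper_force: 24.7
```

```bash
python3 - <<'E'
from fit import *
p,d,c,T=grab("wrist","w2.png"); W=cloud(d,c,T)
Wf=W.reshape(-1,3)
print("lid",circ(sel(Wf,(.662,.159),.05,.147,.012)[:]))
print("jar",circ(sel(Wf,(.662,.159),.03,.06,.006)), len(sel(Wf,(.662,.159),.03,.06,.006)))
E
python3 go.py .662 .159 .078 -18
```

```text
lid (array([666.3, 164.5]), 55.8)
jar (array([662.8, 160.2]), 33.9) 1300
t 5.5 tcp [662.3 158.4 159.3] ang -18.05 tilt 0.01 q [-0.38  0.57  0.07  1.62 -0.05  0.96 -0.6 ] w 0.029 F [ 0.1  0.3 -0.8]
tool shift mm [ 0.5 -0.5 81.3] yaw -0.0
```

View pics/w2.png

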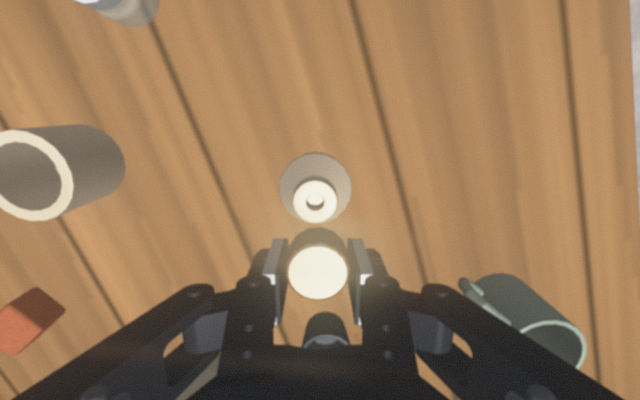

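The lid is held flat at (317,271), with the small jar's mouth ahead at (315,200).

```bash
python3 - <<'E'
from fit import *
p,d,c,T=grab("wrist"); W=cloud(d,c,T).reshape(-1,3)
m=(p.reshape(-1,3).min(1)>150)
t=W[m]; 
s=sel(t,(.662,.158),.03,.16,.01);print(len(s),np.percentile(s[:,2],[5,50,95]),circ(s[abs(s[:,2]-np.median(s[:,2]))<.002]))
print("jar",circ(sel(W,(.662,.159),.03,.06,.006)))
E
```

```text
2481 [0.15966376 0.16061689 0.16152791] (array([663.8, 157.2]), 27.3)
jar (array([662.7, 160.2]), 33.9)
```

```bash
python3 - <<'E'
from fit import *
p,d,c,T=grab("wrist"); W=cloud(d,c,T)
v,u=np.mgrid[:400,:640]
m=(abs(W[...,2]-.1606)<.003)&(abs(u-317)<36)&(v>215)&(v<330)
o=r.get_obs();M=R.from_rotvec(o["orientation"]).as_matrix();t=(W[m]-o["tcp_pos"])@M
print("tool x,y range",t[:,:2].min(0),t[:,:2].max(0),u[m].min(),u[m].max(),v[m].min(),v[m].max(),m.sum())
j=sel(W.reshape(-1,3),(.662,.159),.03,.06,.006);tj=(j-o["tcp_pos"])@M
print("jar",tj.min(0),tj.max(0))
E
```

```text
tool x,y range [-0.01492228 -0.01383821] [0.01512628 0.01727732] 282 352 239 299 3219
jar [-0.0151165  -0.0166443   0.09891536] [0.01834371 0.01686059 0.10531014]
```

Emit:
arm_command(plan="0.0013 0 0.015 0; 0 0 0.025 0; 0 0 0.02 0; 0 0 0.01 0; 0 0 0.005 0; 0 0 0.003 0; 0 0 0.002 0; 0 0 0 0; 0 0 0 0")

```text
clock: 6.72
tcp_pos: [0.6629, 0.1603, 0.0797]
orientation: [2.541, 1.846, 0.001]
contact_force: [-0.2, 0.2, -0.7]
grip_width: 0.0288
gripper_force: 24.7
```

```bash
python3 go.py .662 .159 .078 -18
```

```text
t 6.72 tcp [662.9 160.3  79.7] ang -18.0 tilt 0.04 q [-0.37  0.66  0.06  1.66 -0.05  0.82 -0.6 ] w 0.0288 F [-0.2  0.2 -0.7]
tool shift mm [-1.5 -0.4  1.7] yaw -0.0
```

Emit:
arm_command(plan="0 0 0.001 0; 0 0 0.0006 0; 0 0 0 0; 0 0 0 0")

```text
clock: 7.22
tcp_pos: [0.6626, 0.1603, 0.0777]
orientation: [-2.542, -1.847, -0.0]
contact_force: [0.0, -0.2, -0.5]
grip_width: 0.029
gripper_force: 24.7
```

Emit:
arm_command(plan="0 0 0.0006 0; 0 0 0 0; 0 0 0 0")

```text
clock: 7.6
tcp_pos: [0.6627, 0.1603, 0.0773]
orientation: [2.542, 1.846, 0.0]
contact_force: [-0.3, 0.4, 2.2]
grip_width: 0.0289
gripper_force: 24.9
```

Emit:
arm_command(plan="0 0 0 0; 0 0 0 0; 0 0 0 0; 0 0 -0.005 0; 0 0 -0.015 0; 0 0 -0.03 0; 0 0 -0.03 0; 0 0 -0.01 0; 0 0 0 0; 0 0 0 0", hand=-0.2)

```text
clock: 8.85
tcp_pos: [0.6618, 0.1601, 0.1659]
orientation: [-2.541, -1.846, 0.003]
contact_force: [-0.4, -0.2, -0.7]
grip_width: 0.0512
gripper_force: 0.0
```

```bash
python3 - <<'E'
from fit import *
p,d,c,T=grab("wrist","w3.png"); W=cloud(d,c,T).reshape(-1,3)
print("lid",circ(sel(W,(.662,.16),.03,.08,.005)),W[abs(W[:,2])<.01][:,2].mean())
o=r.get_obs();g=sel(W,(.4695,.2443),.045,.066,.006);print("rj",circ(g) if len(g) else 0)
E
python3 go.py .6399 -.1384 .17 -18
```

```text
lid (array([664.3, 160. ]), 30.1) -0.0013953025884913615
rj (array([471.4, 244.5]), 69.6)
t 8.9 tcp [661.8 160.1 165.7] ang -18.0 tilt 0.14 q [-0.38  0.56  0.07  1.61 -0.05  0.97 -0.6 ] w 0.0512 F [-0.8 -0.5 -0.8]
tool shift mm [-290.7   71.4   -4.1] yaw 0.0
```

View pics/w3.png

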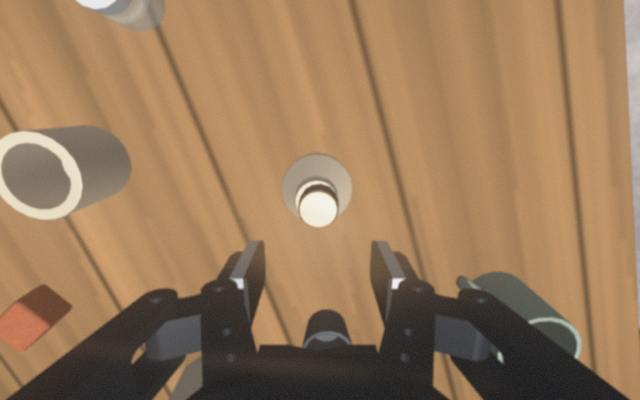

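The small lid sits centred and flat on the small jar at (319,207), about 1.5 mm off.

Emit:
arm_command(plan="-0.02 0.005 0 0; -0.045 0.011 0 0; -0.055 0.0135 0 0; -0.055 0.0135 0 0; -0.05 0.0125 0 0; -0.035 0.0085 0 0; -0.02 0.005 0 0; -0.01 0.0025 0 0; 0 0 0 0; 0 0 0 0; 0 0 0 0", hand=-1)

```text
clock: 10.28
tcp_pos: [0.6413, -0.1359, 0.1671]
orientation: [-2.539, -1.849, -0.001]
contact_force: [0.4, -0.6, -0.7]
grip_width: 0.0858
gripper_force: 0.0
```

```bash
python3 pile.py w4; python3 go.py .6397 -.1384 .067 -18.2
```

```text
table -0.0014024365430052588
square 3175 (array([ 640. , -138.2]), array([43. , 43.9]), 72.2) 0.0707
round 1292 (array([ 640.5, -139.9]), 63.7) 0.0506
obl 4819 (array([ 641.1, -137.4]), array([ 66.1, 110.1]), 74.1) 0.0307
t 10.32 tcp [ 641.3 -136.3  167.1] ang -17.89 tilt 0.03 q [ 0.03  0.52  0.11  1.68 -0.07  0.94 -0.14] w 0.0855 F [0.9 0.1 0.2]
tool shift mm [ -2.6  -0.8 100.1] yaw 0.3
```

Emit:
arm_command(plan="-0.0026 -0.0008 0.015 0; 0 0 0.03 0; 0 0 0.025 0; 0 0 0.015 0; 0 0 0.008 0; 0 0 0.005 0; 0 0 0.001 0; 0 0 0 0; 0 0 0 0")

```text
clock: 11.45
tcp_pos: [0.6398, -0.1399, 0.0687]
orientation: [2.541, 1.846, 0.001]
contact_force: [-0.4, -0.2, 0.9]
grip_width: 0.0853
gripper_force: 0.0
```

Emit:
arm_command(plan="0 0 0 0; 0 0 0 0; 0 0 0 0; 0 0 0 0; 0 0 0 0; 0 0 0 0", hand=1, grip_force=30)

```text
clock: 12.2
tcp_pos: [0.6396, -0.1399, 0.0683]
orientation: [2.541, 1.846, 0.0]
contact_force: [0.4, -0.6, 3.9]
grip_width: 0.0432
gripper_force: 32.2
```

```bash
python3 go.py .4825 -.0135 .16 19
```

```text
t 12.2 tcp [ 639.6 -139.9   68.3] ang -18.0 tilt 0.02 q [ 0.05  0.64  0.1   1.74 -0.08  0.76 -0.13] w 0.0432 F [ 0.4 -0.6  3.9]
tool shift mm [  71.7 -188.5  -91.7] yaw -37.0
```

Emit:
arm_command(plan="0 0 -0.005 0; 0 0 -0.015 0; 0 0 -0.03 0; 0 0 -0.03 0; 0.006 -0.015 -0.01 0; 0.013 -0.035 0 0; 0.016 -0.043 0 0; 0.016 -0.043 0 0; 0.011 -0.03 0 0; 0.006 -0.016 0 0; 0.002 -0.005 0 -5; 0 0 0 -10; 0 0 0 -10; 0 0 0 -8; 0 0 0 -4; 0 0 0 0; 0 0 0 0; 0 0 0 0")

```text
clock: 14.45
tcp_pos: [0.4832, -0.0155, 0.1581]
orientation: [1.825, 2.557, -0.0]
contact_force: [-0.2, 0.1, -1.8]
grip_width: 0.0434
gripper_force: 31.7
```

```bash
cat > rel.py <<'E'
# relative pose, in tool axes, of held lid's top and of the jar's rim
from fit import *
import sys
def rel(save,jx,jy,jr,jz,lw,thick_top):
    p,d,c,T=grab("wrist",save); W=cloud(d,c,T); o=r.get_obs();M=R.from_rotvec(o["orientation"]).as_matrix()
    t=(W.reshape(-1,3)-o["tcp_pos"])@M; w=W.reshape(-1,3)
    l=t[(abs(t[:,2]+thick_top)<.004)&(abs(t[:,0])<.065)&(abs(t[:,1])<lw/2-.001)]
    print("lid n",len(l),"z",np.median(l[:,2]).round(4),"x",np.percentile(l[:,0],[0,.2,99.8,100]).round(4),"y",np.percentile(l[:,1],[0,100]).round(4))
    m=(np.hypot(w[:,0]-jx,w[:,1]-jy)<jr)&(abs(w[:,2]-jz)<.006); j=t[m]
    q=cv2.minAreaRect(j[:,:2].astype(np.float32)*1000); print("jar n",len(j),"rect",np.round(q[0],1),np.round(q[1],1),round(q[2],1),"circ",circ(j),"z",w[m][:,2].mean().round(4))
if __name__=="__main__": rel(sys.argv[1],*map(float,sys.argv[2:]))
E
python3 rel.py w5.png .4825 -.0135 .05 .076 .043 .004; python3 go.py .4825 -.0135 .0923 19
```

```text
lid n 8087 z -0.0026 x [-0.0214 -0.0206  0.0218  0.022 ] y [-0.0205  0.0205]
jar n 1576 rect [12.2 -0.2] [48.1 28.6] 89.8 circ (array([12.2, -0.1]), 55.3) z 0.0744
t 14.5 tcp [483.2 -15.5 158.1] ang 18.97 tilt 0.0 q [-0.06  0.28 -0.05  2.09  0.02  0.78  0.22] w 0.0433 F [ 0.6  0.  -0.3]
tool shift mm [ 2.1 -0.  65.8] yaw -0.0
```

View pics/w5.png

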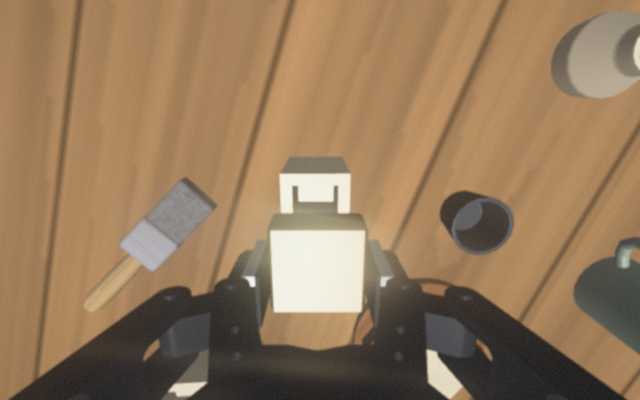

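The square lid at (318,262) is held in line with the square jar, whose rim shows at (315,190).

Emit:
arm_command(plan="0.0018 0 0.01 0; 0 0 0.02 0; 0 0 0.018 0; 0 0 0.008 0; 0 0 0.005 0; 0 0 0.0025 0; 0 0 0 0; 0 0 0 0; 0 0 0 0")

```text
clock: 15.62
tcp_pos: [0.4829, -0.0138, 0.0949]
orientation: [1.824, 2.557, 0.001]
contact_force: [0.6, 0.1, -1.7]
grip_width: 0.0436
gripper_force: 31.7
```

Emit:
arm_command(plan="0 0 0.001 0; 0 0 0.0008 0; 0 0 0.0006 0; 0 0 0 0; 0 0 0 0")

```text
clock: 16.25
tcp_pos: [0.4826, -0.0138, 0.0923]
orientation: [-1.824, -2.558, 0.0]
contact_force: [-0.9, 0.2, 1.1]
grip_width: 0.0433
gripper_force: 32.0
```

Emit:
arm_command(plan="0 0 0.0005 0; 0 0 0 0; 0 0 0 0")

```text
clock: 16.62
tcp_pos: [0.4826, -0.0138, 0.0922]
orientation: [1.824, 2.558, 0.0]
contact_force: [-2.1, 0.2, 8.5]
grip_width: 0.043
gripper_force: 32.8
```

Emit:
arm_command(plan="0 0 0 0; 0 0 0 0; 0 0 0 0; 0 0 0 0; 0 0 -0.005 0; 0 0 -0.015 0; 0 0 -0.03 0; 0 0 -0.03 0; 0 0 -0.01 0; 0 0 0 0; 0 0 0 0", hand=-1)

```text
clock: 18.0
tcp_pos: [0.4819, -0.0139, 0.1809]
orientation: [-1.824, -2.557, 0.002]
contact_force: [-0.4, 0.5, 0.3]
grip_width: 0.0854
gripper_force: 0.0
```

```bash
python3 - <<'E'
from fit import *
p,d,c,T=grab("wrist","w6.png"); W=cloud(d,c,T).reshape(-1,3)
P=sel(W,(.4825,-.0135),.05,.096);print("lid",rect(P),P[:,2].mean())
E
python3 go.py .6405 -.1395 .16 -15.8
```

```text
lid (array([484., -13.]), array([44. , 43.7]), 18.8) 0.09460325158540416
t 18.05 tcp [481.9 -13.8 180.7] ang 19.0 tilt 0.11 q [-0.06  0.24 -0.05  2.07  0.02  0.83  0.22] w 0.0854 F [-0.8  0.6 -0.3]
tool shift mm [-170.5  109.1   20.4] yaw 34.8
```

View pics/w6.png

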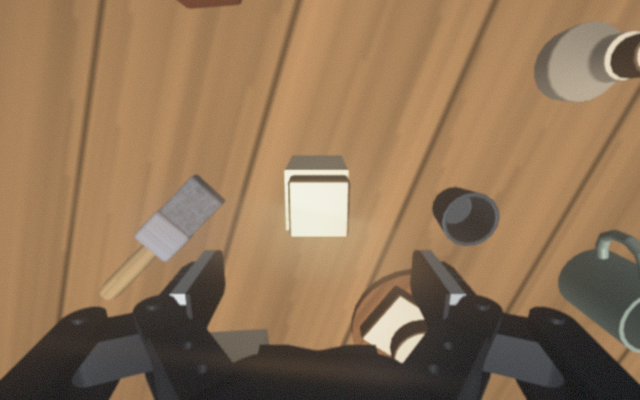

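The square lid at (319,207) lies square on its jar and flat, with its top at 96 mm as it must be.

Emit:
arm_command(plan="-0.015 0.01 0 0; -0.035 0.0225 0 0; -0.042 0.027 0 0; -0.038 0.0243 0 0; -0.025 0.016 0 0; -0.012 0.0075 0 6; -0.0035 0.002 0 10; 0 0 0.005 10; 0 0 0.01 6; 0 0 0.005 3; 0 0 0 0; 0 0 0 0; 0 0 0 0")

```text
clock: 19.68
tcp_pos: [0.6415, -0.14, 0.1619]
orientation: [2.508, 1.891, 0.0]
contact_force: [0.2, -0.1, -0.9]
grip_width: 0.0855
gripper_force: 0.0
```

```bash
python3 pile.py w7; python3 go.py .6405 -.1395 .044 -15.8
```

```text
table -0.0014257475669315345
round 4761 (array([ 640.6, -139.7]), 63.5) 0.0507
obl 5035 (array([ 641.3, -137. ]), array([ 65.4, 110. ]), 74.0) 0.0307
t 19.73 tcp [ 641.4 -140.   161.9] ang -15.98 tilt 0.03 q [ 0.01  0.53  0.16  1.69 -0.1   0.93 -0.08] w 0.0849 F [0.1 0.4 0.2]
tool shift mm [  0.2  -1.1 117.9] yaw -0.2
```

Emit:
arm_command(plan="0 -0.001 0.02 0; 0 0 0.035 0; 0 0 0.03 0; 0 0 0.015 0; 0 0 0.009 0; 0 0 0.005 0; 0 0 0.002 0; 0 0 0 0; 0 0 0 0")

```text
clock: 20.85
tcp_pos: [0.6406, -0.1395, 0.0462]
orientation: [2.509, 1.89, 0.001]
contact_force: [-0.4, 0.4, 0.2]
grip_width: 0.0851
gripper_force: 0.0
```

Emit:
arm_command(plan="0 0 0 0; 0 0 0 0; 0 0 0 0; 0 0 0 0; 0 0 0 0", hand=1, grip_force=35)

```text
clock: 21.48
tcp_pos: [0.6406, -0.1395, 0.0463]
orientation: [2.509, 1.89, 0.001]
contact_force: [-0.7, 0.0, 5.7]
grip_width: 0.0628
gripper_force: 38.5
```

```bash
python3 go.py .4705 .2444 .16 -15.8
```

```text
t 21.48 tcp [ 640.6 -139.5   46.3] ang -16.0 tilt 0.04 q [ 0.03  0.68  0.13  1.75 -0.12  0.73 -0.06] w 0.0628 F [-0.7  0.   5.7]
tool shift mm [ 322.2 -269.2 -113.9] yaw -0.2
```

Emit:
arm_command(plan="0 0 -0.005 0; 0 0 -0.015 0; 0 0 -0.03 0; 0 0 -0.035 0; 0.01 -0.0083 -0.02 0; 0.025 -0.021 -0.005 0; 0.035 -0.029 0 0; 0.04 -0.0335 0 0; 0.04 -0.0335 0 0; 0.04 -0.0335 0 0; 0.04 -0.0335 0 0; 0.035 -0.029 0 0; 0.025 -0.021 0 0; 0.018 -0.015 0 0; 0.01 -0.0083 0 0; 0.003 -0.0025 0 0; 0 0 0 0; 0 0 0 0; 0 0 0 0")

```text
clock: 23.85
tcp_pos: [0.4714, 0.2422, 0.1557]
orientation: [2.51, 1.889, -0.0]
contact_force: [0.1, 0.0, -1.9]
grip_width: 0.0623
gripper_force: 38.6
```

```bash
python3 rel.py w8.png .4705 .2444 .045 .066 .063 .004; python3 go.py .4705 .2444 .0803 -16
```

```text
lid n 14547 z -0.0046 x [-0.0326 -0.0303  0.0307  0.0312] y [-0.0305  0.0305]
jar n 1712 rect [15.8 -1.3] [67.2 39.4] 86.8 circ (array([ 2.2, -0.7]), 67.5) z 0.0643
t 23.9 tcp [471.3 242.4 155.7] ang -16.07 tilt 0.01 q [-0.64  0.35  0.06  1.99 -0.03  0.8  -0.85] w 0.0625 F [-0.1 -0.1 -1.5]
tool shift mm [ 1.7 -1.3 75.4] yaw -0.1
```

View pics/w8.png

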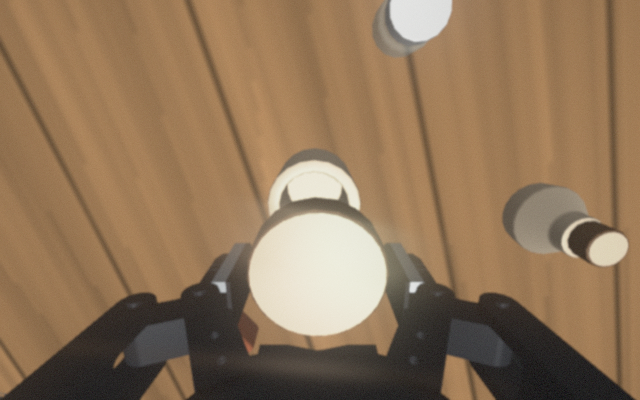

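The large lid is held at (318,272), just short of the round jar's rim at (314,190). I correct by 2 mm and go down.

Emit:
arm_command(plan="0.002 -0.0008 0.012 0; 0 0 0.022 0; 0 0 0.02 0; 0 0 0.01 0; 0 0 0.006 0; 0 0 0.0025 0; 0 0 0 0; 0 0 0 0; 0 0 0 0")

```text
clock: 25.02
tcp_pos: [0.471, 0.2453, 0.0836]
orientation: [2.509, 1.891, 0.001]
contact_force: [0.7, 0.6, -1.6]
grip_width: 0.0628
gripper_force: 38.6
```

Emit:
arm_command(plan="-0.0005 0 0.001 0; 0 0 0.001 0; 0 0 0.0008 0; 0 0 0.0004 0; 0 0 0 0; 0 0 0 0")

```text
clock: 25.78
tcp_pos: [0.4706, 0.2447, 0.0802]
orientation: [-2.509, -1.891, -0.0]
contact_force: [-1.7, -0.9, 5.3]
grip_width: 0.0629
gripper_force: 39.1
```

Contact at 0.0802, as predicted. I release and leave.

Emit:
arm_command(plan="0 0 0 0; 0 0 0 0; 0 0 0 0; 0 0 0 0; 0 0 -0.005 0; 0 0 -0.015 0; 0 0 -0.03 0; 0 0 -0.03 0; 0 0 -0.01 0; 0 0 0 0; 0 0 0 0", hand=-1)

```text
clock: 27.15
tcp_pos: [0.47, 0.2443, 0.1691]
orientation: [-2.509, -1.891, 0.003]
contact_force: [0.1, -0.3, 0.0]
grip_width: 0.0853
gripper_force: 0.0
```

```bash
python3 - <<'E'
from fit import *
p,d,c,T=grab("wrist","w9.png"); W=cloud(d,c,T).reshape(-1,3)
P=sel(W,(.4705,.2445),.05,.086);print("lid",circ(P),P[:,2].mean())
E
python3 go.py .447 -.253 .17 -16; python3 go.py .641 -.137 .15 -105.8
```

```text
lid (array([472.3, 243.9]), 63.7) 0.08472716889430579
t 27.2 tcp [470.  244.2 169. ] ang -16.0 tilt 0.11 q [-0.65  0.33  0.06  1.98 -0.03  0.83 -0.85] w 0.0855 F [-0.2 -0.4  0.2]
tool shift mm [-4.843e+02  1.149e+02 -4.000e-01] yaw 0.0
t 27.2 tcp [470.  244.2 169. ] ang -16.0 tilt 0.11 q [-0.65  0.33  0.06  1.98 -0.03  0.83 -0.85] w 0.0855 F [-0.2 -0.4  0.2]
tool shift mm [-319.3  269.5   19.1] yaw 89.8
```

Emit:
arm_command(plan="-0.02 0.017 0 0; -0.04 0.034 0 0; -0.05 0.042 0 0; -0.05 0.042 0 0; -0.05 0.042 0 0; -0.045 0.038 0 0; -0.034 0.0287 0 0; -0.02 0.017 0 0; -0.008 0.007 0 0; -0.002 0.0018 0 5; 0 0 0 10; 0 0 0 10; 0 0 0 10; 0 0 0 10; 0 0 0 10; 0 0 0 10; 0 0 0 10; 0 0 0 10; 0 0 0 5; 0 0 0 0")

```text
clock: 29.7
tcp_pos: [0.638, -0.1269, 0.1692]
orientation: [-3.111, 0.433, 0.002]
contact_force: [0.9, -0.1, -0.4]
grip_width: 0.0854
gripper_force: 0.0
```

Emit:
arm_command(plan="0 0 0 0; 0 0 0 0")

```text
clock: 29.95
tcp_pos: [0.6383, -0.1283, 0.1699]
orientation: [-3.111, 0.435, 0.0]
contact_force: [0.1, -0.4, -0.5]
grip_width: 0.0853
gripper_force: 0.0
```

```bash
python3 pile.py w10; python3 go.py .641 -.137 .023 -105.8
```

```text
table -0.0013855841822689174
obl 9116 (array([ 641.1, -138. ]), array([ 66. , 109.4]), 74.2) 0.0308
t 30.0 tcp [ 638.3 -128.5  170. ] ang -105.95 tilt 0.01 q [-0.29  0.57  0.56  1.71 -0.36  0.96 -1.44] w 0.0856 F [ 0.  -0.3 -0.8]
tool shift mm [  4.9   7.5 147. ] yaw -0.2
```

View pics/w10.png

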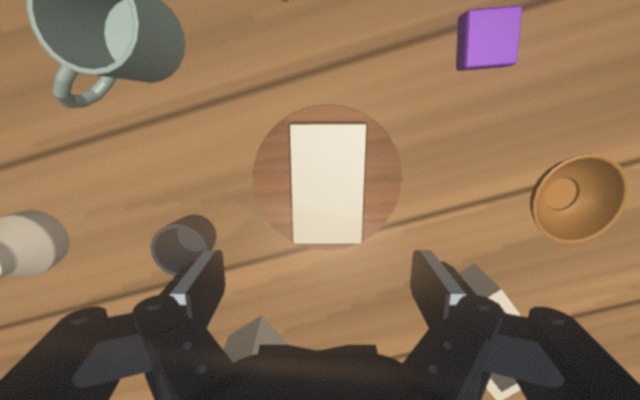

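The batt at (327,175) carries only the oblong lid now, in line with the fingers.

Emit:
arm_command(plan="0.005 0.008 0 0; 0 0 0.02 0; 0 0 0.035 0; 0 0 0.035 0; 0 0 0.025 0; 0 0 0.015 0; 0 0 0.009 0; 0 0 0.004 0; 0 0 0.001 0; 0 0 0 0; 0 0 0 0")

```text
clock: 31.38
tcp_pos: [0.6413, -0.1377, 0.0266]
orientation: [-3.111, 0.437, -0.002]
contact_force: [0.3, -0.1, 0.6]
grip_width: 0.0852
gripper_force: 0.0
```

```bash
python3 go.py .6411 -.1376 .024 -105.8
```

```text
t 31.38 tcp [ 641.3 -137.7   26.6] ang -106.0 tilt 0.06 q [-0.2   0.75  0.46  1.77 -0.47  0.73 -1.34] w 0.0852 F [ 0.3 -0.1  0.6]
tool shift mm [-0.3 -0.   2.6] yaw -0.2
```

Emit:
arm_command(plan="0 0 0.001 0; 0 0 0.001 0; 0 0 0 0; 0 0 0 0; 0 0 0 0; 0 0 0 0; 0 0 0 0; 0 0 0 0", hand=1, grip_force=50)

```text
clock: 32.38
tcp_pos: [0.6412, -0.1377, 0.0253]
orientation: [-3.11, 0.437, -0.001]
contact_force: [-2.5, 1.1, 10.5]
grip_width: 0.065
gripper_force: 53.6
```

```bash
python3 go.py .448 -.2525 .14 -66.3
```

```text
t 32.38 tcp [ 641.2 -137.7   25.3] ang -106.0 tilt 0.05 q [-0.2   0.76  0.46  1.77 -0.47  0.73 -1.34] w 0.065 F [-2.5  1.1 10.5]
tool shift mm [-154.   163.5 -114.9] yaw -39.7
```

Emit:
arm_command(plan="0 0 -0.005 0; 0 0 -0.015 0; 0 0 -0.03 0; 0 0 -0.035 0; -0.01 0.01 -0.03 0; -0.025 0.0255 -0.02 0; -0.035 0.036 -0.01 0; -0.035 0.036 0 0; -0.035 0.036 0 0; -0.025 0.0255 0 0; -0.015 0.0153 0 -2; -0.005 0.005 0 -6; 0 0 0 -9; 0 0 0 -10; 0 0 0 -8; 0 0 0 -4.7; 0 0 0 0; 0 0 0 0; 0 0 0 0; 0 0 0 0")

```text
clock: 34.88
tcp_pos: [0.4111, -0.2688, 0.169]
orientation: [3.075, 0.645, -0.0]
contact_force: [0.3, -0.8, -3.1]
grip_width: 0.0648
gripper_force: 56.7
```

```bash
python3 rel.py w11.png .448 -.2525 .09 .05 .065 .0067; python3 go.py .448 -.2525 .0633 -66.3
```

```text
lid n 28578 z -0.0056 x [-0.041  -0.0367  0.0547  0.055 ] y [-0.0315  0.0315]
jar n 2732 rect [67.9  1. ] [54.8 68.2] 0.5 circ (array([68. ,  1.2]), 86.5) z 0.0485
t 34.92 tcp [ 411.1 -268.8  169. ] ang -66.31 tilt 0.01 q [ 0.04  0.29  0.49  2.09 -0.19  0.8  -0.51] w 0.0647 F [ 0.6  0.6 -3.4]
tool shift mm [ 4.040e+01 -1.000e-01  1.057e+02] yaw -0.0
```

View pics/w11.png

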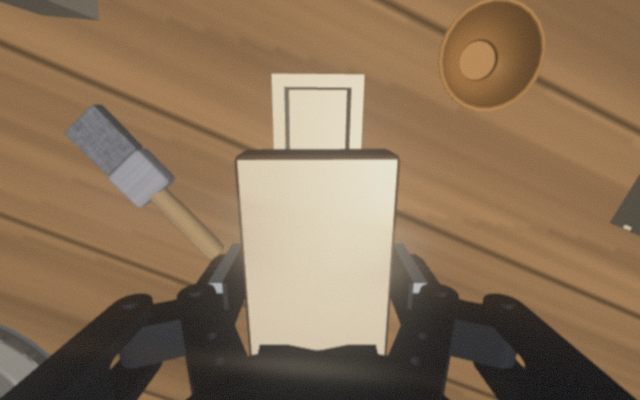

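The lid is held square, its far edge at row 152. The oblong jar's far rim shows at (318,75), in line to half a degree, with 39 mm to go.

Emit:
arm_command(plan="0.008 0.0004 0 0; 0.014 0.0003 0 0; 0.011 0.0002 0.01 0.4; 0.0045 0 0.02 0; 0.0015 0 0.025 0; 0 0 0.02 0; 0 0 0.015 0; 0 0 0.008 0; 0 0 0.004 0; 0 0 0.001 0; 0 0 0 0; 0 0 0 0; 0 0 0 0")

```text
clock: 36.55
tcp_pos: [0.4473, -0.2541, 0.0663]
orientation: [3.077, 0.634, 0.001]
contact_force: [-0.3, -0.7, -2.8]
grip_width: 0.0647
gripper_force: 56.6
```

```bash
python3 - <<'E'
from h import *
R0=np.array([.4111,-.2688]);a=np.radians(-66.31);tx=np.array([-np.sin(a),np.cos(a)]);ty=np.array([np.cos(a),np.sin(a)])
print(R0+.0392*tx+.001*ty)
E
python3 go.py .4475 -.253 .0633 -66.7
```

```text
[ 0.44739851 -0.25396564]
t 36.55 tcp [ 447.3 -254.1   66.3] ang -66.7 tilt 0.03 q [ 0.09  0.5   0.39  2.1  -0.33  0.6  -0.46] w 0.0647 F [-0.3 -0.7 -2.8]
tool shift mm [ 0.6 -0.9  3. ] yaw -0.0
```

On target within 0.2 mm. Now I lower the lid to contact.

Emit:
arm_command(plan="0 0 0.001 0; 0 0 0.001 0; 0 0 0.0006 0; 0 0 0.0004 0; 0 0 0 0; 0 0 0 0")

```text
clock: 37.3
tcp_pos: [0.4471, -0.254, 0.0633]
orientation: [-3.077, -0.634, -0.0]
contact_force: [-3.2, 2.4, 5.4]
grip_width: 0.065
gripper_force: 57.7
```

Emit:
arm_command(plan="0 0 0 0; 0 0 0 0; 0 0 0 0; 0 0 0 0; 0 0 -0.005 0; 0 0 -0.015 0; 0 0 -0.03 0; 0 0 -0.03 0; 0 0 -0.02 0; -0.03 0 0 0; -0.03 0 0 0; 0 0 0 0; 0 0 0 0", hand=-1)

```text
clock: 38.92
tcp_pos: [0.3928, -0.2777, 0.1638]
orientation: [3.076, 0.634, 0.002]
contact_force: [0.2, -1.0, 0.3]
grip_width: 0.0856
gripper_force: 0.0
```

```bash
python3 - <<'E'
from fit import *
p,d,c,T=grab("wrist","w12.png"); W=cloud(d,c,T).reshape(-1,3)
P=sel(W,(.4475,-.254),.09,.07);print("wrist obl lid",rect(P),P[:,2].mean())
for n in("scene","side"):
    p,d,c,T=grab(n,n+"9.png");W=cloud(d,c,T).reshape(-1,3)
    for k,xy,rd,z,q in(("small",(.6627,.16),.03,.08,0),("sq",(.483,-.0135),.045,.096,1),("rd",(.471,.2445),.05,.086,0),("ob",(.4475,-.254),.085,.07,1),("tea",(.622,.005),.045,.042,0)):
        P=sel(W,xy,rd,z)
        if len(P)>15: print(n,k,len(P),(rect if q else circ)(P),P[:,2].mean().round(4),P[:,2].std().round(4))
E
python3 go.py .45 -.25 .1 -66
```

```text
wrist obl lid (array([ 447.5, -255. ]), array([109.2,  66. ]), 23.5) 0.06879080807969239
scene small 128 (array([662.5, 159.7]), 30.5) 0.0785 0.0015
scene sq 218 (array([484.5, -12.2]), array([44.5, 44.1]), 17.8) 0.0948 0.0016
scene rd 510 (array([471.3, 243.6]), 64.7) 0.0852 0.0015
scene ob 539 (array([ 448. , -253.5]), array([112.5,  66.7]), 23.9) 0.069 0.0015
scene tea 101 (array([621.9,   4.5]), 54.0) 0.0404 0.0017
side small 87 (array([661.5, 158. ]), 33.8) 0.0801 0.0017
side ob 1660 (array([ 445.8, -255.5]), array([109.9,  66.8]), 23.6) 0.0709 0.0015
side tea 166 (array([622.1,   3.8]), 53.3) 0.0414 0.0022
t 39.08 tcp [ 393.  -277.4  163.2] ang -66.62 tilt 0.03 q [ 0.06  0.29  0.5   2.12 -0.19  0.78 -0.48] w 0.0857 F [-0.8 -0.2  0.4]
tool shift mm [63.2 -2.6 63.3] yaw -0.6
```

View pics/side9.png

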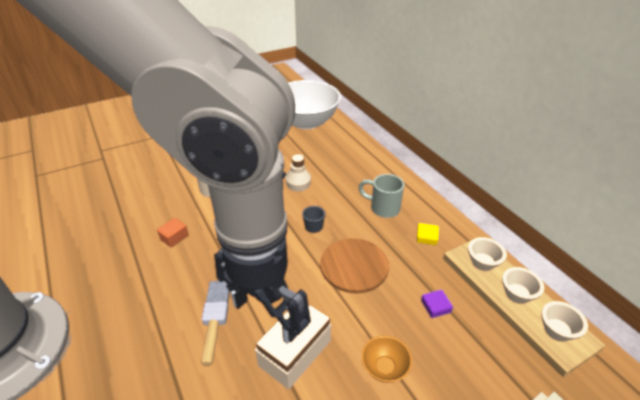

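View pics/w12.png

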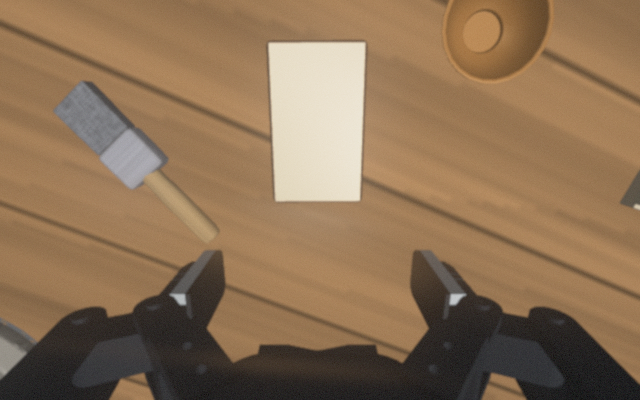

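Every lid sits flat at its proper height and within about 2 mm of its jar's centre. The tea bowl at (313,219) has not moved, and the gripper is clear.

```bash
python3 -c "
from bench import ticket;print(ticket.hand_in())"
```

```text
the job is handed in; nothing more can be done
None
```

All four lids are on their own jars, set one at a time from the top of the pile down, flat, in line and within about 2 mm of centre by the cameras; the tea bowl has not moved, and I handed the job in at about 39 s.

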